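# Draw the mosaic sample board out of its lidded box and hold it over the crumb tray

## Task

Swing the lid of the white storage box up until it stands about upright, take hold of the mosaic sample board (the taller and wider of the two boards standing inside) and draw it up out of its slot. Then hold it upright above the middle of the aluminium tray, its wide face running along the tray's long sides and its lower edge at least 10 cm above the bench, so that it can be looked at and brushed off; finish while still holding it there, with nothing else touching it. Leave the smaller board in its slot and do not disturb the glue bottle, jar, cup and nippers.

Things in the scene. Friction and masses are not known exactly. Their poses are not given: they have to be found in the camera images.
- box: White storage box, open-topped, fixed to the bench: 140 (x) x 240 (y) x 115 mm high, walls and floor 6 mm. Origin: centre of its underside. Its front (handle side) looks along its own -x; the lid hinge is along its y at the far (+x) side. Inside are two slots, their middles at x = -14 mm, y = +45 mm and y = -45 mm, each running along x between two ribs 36 mm high above the inner floor, slot 13 mm wide; one board stands in each slot, and which is in which varies.
- lid_handle (a point): Middle of the steel handle bar of the lid. The bar is round, 10 mm thick, 72 mm long along the box's y, and stands off 35 mm (centre line) in front of the lid's front edge, in the lid's plane, with open space all round it, so it can be pinched from above with one finger on each side along x; it turns freely in a pinch. It is 177 mm from the hinge line. The axes turn with the lid and equal the box's axes when the lid is shut.
- lid_hinge (a point): Point of the hinge line of the lid in the middle of its length: at x = +70 mm, y = 0, z = 115 mm in the box's frame; fixed, axes as the box's.
- lid (a joint): Opening angle of the lid in rad: 0 = shut, 1.57 = upright, stop at 1.75. At angle a the handle is 177 mm * (-cos a) along the box's x and 177 mm * sin a up from the hinge point (plus 3 mm at right angles to the lid). The hinge is stiff (about 0.25 N m of friction; about 2.5 N at the handle lifts it): the lid stays where it is left. It may start slightly ajar. The lid is a brown panel 142 x 244 x 6 mm.
- board_mid (a point): Centre (half-way up) of the mosaic sample board, a loose plywood board 80 mm wide (its x) x 10 mm thick (its y) x 95 mm tall (its z), about 90 g, with rows of small tiles on the lower two thirds of its +y face and a bare band 30 mm high at the top. It stands in a slot of the box, hidden by the lid, its x along the box's x, its top 14 mm below the rim. Grasp it across its thickness at the top edge; the slot leaves it 1.5 mm of play on each side, so it may lean a little.
- offcut_mid (a point): Centre of the other board in the box, a bare plywood offcut, smaller: 50 (x) x 10 (y) x 65 (z) mm, standing in the other slot, to be left there.
- tray: Shallow aluminium crumb tray fixed to the bench, 160 (its x) x 240 (its y, the long sides) x 22 mm high, walls 4 mm. Origin: centre of its underside. The box and the tray may swap sides.
- glue: White glue bottle, 56 mm across, 110 mm tall, standing; origin at its underside. Bystander.
- jar: Amber glass jar with a metal cap, 64 mm across, 75 mm tall, beyond the work; origin at its underside. Bystander.
- cup: White ceramic cup, 70 mm across, 80 mm tall; origin at its underside. Bystander.
- nippers: Tile nippers with red handles lying flat beyond the work, 145 mm long along its x, 58 mm wide, 16 mm high; origin at its underside. Bystander.

How it is judged (in metres and radians):
On the way, in this order (a step that is already met when the one before it is completed fails the run):
1. the lid is swung up (past 1.2 rad) (value of joint lid above 1.2 rad), for 0.2 s.
2. the mosaic board is drawn up clear of the box, in the fingers (height (world z) of board_mid above 0.165 m and contact force between the fingers and board above 0.5 N and contact force between board and box below 0.05 N), for 0.2 s.
At the end, for the whole second after the job is handed in: Mosaic board held in the fingers, touching nothing else: centre within 45 mm of the tray's middle from above, over 140 mm high, upright within 0.26 rad, width along the tray's long sides within 0.3 rad, under 0.03 m/s; offcut in its slot, moved under 30 mm (horizontal distance between board_mid and tray below 0.045 m and height (world z) of board_mid above 0.14 m and angle between board_mid's own z axis and vertical below 0.26 rad and angle between the x axis of board_mid and the y axis of tray, either way round below 0.3 rad and linear speed of board below 0.03 m/s and contact force between the fingers and board above 1 N and contact force between board and box below 0.05 N and contact force between board and tray below 0.05 N and contact force between board and offcut below 0.05 N and z of offcut_mid in the frame of box below 0.06 m and distance of offcut_mid from where it was at the start of the episode below 0.03 m); the arm keeps its last pose, push and grip.
It fails at once if the other board is pulled out of its slot (height (world z) of offcut_mid above 0.07 m).
It fails at once if a bystander is disturbed (moved over 25 mm) (distance of any of glue, jar, cup, nippers from where it was at the start of the episode above 0.025 m).
It also fails if it takes over 51 s, if anything falls off the work surface, if the arm or the gripper's body presses on something with over 40 N, if the wrist force passes 120 N, or if a joint passes its speed limit or range.

## Robot

A 6-joint arm with a two-finger parallel gripper is mounted at the origin on the work surface. World frame = base frame: x ahead of the robot, y to its left, z up, the work surface at z = 0. Lengths are in mm, angles in degrees, forces in N, time in s.
With the tool pointing down it reaches from about 325 to 775 mm from the base axis. Payload 5.5 kg.
Tool frame: the origin (TCP) lies on the mounting face of the last link; the fingertips stand arm.tip_reach ahead of it and the grasp point (between the pads) lies 155 mm ahead of it (arm.tip_reach is the distance from the TCP to the fingertips, in mm); z points along the fingers, x is the direction in which the jaws open and shut, and the axes are right-handed (so a half turn about z gives the same grasp; the last joint's range is limited). The gripper opens to 85 mm and grips with 20 to 120 N. Pads are 22 mm wide; open, the fingers measure 114 mm over their backs; the gripper's body (76 mm by 85 mm) begins 54 mm behind the grasp point. The pads swing forward as they close: fully open they stand 13 mm farther back than shut.
Start: joints at [72.783, 5.22, 70.514, -0, 104.267, -3.249], TCP at [144.839, 582.271, 404.675] pointing down, gripper open.
Joint ranges: [-164.24, 164.24], [-49.07, 125.15], [9.68, 141.18], [-86.29, 266.29], [3.28, 154.24], [-151.56, 151.56]. Speed limits (degrees/s): [147.25, 147.25, 172.46, 180, 180, 180].

## Interface

Orientations are given as [roll, pitch, yaw] about the fixed x, y, z axes, in that order (R = Rz(yaw) Ry(pitch) Rx(roll)).
In Python, from cell import arm gives the robot as it stands.
- The arm moves only by the shell command python3 -m creep 'ROWS'. ROWS is JSON, a list of rows, each a list of 7 numbers: the turn, a rotation vector about the world's x, y, z in degrees, then the shift along the world's x, y, z in cm, then the closure, from 0 (fully open) to 1 (shut). A call has 1 to 5 rows; each row is the pose to reach, as a shift and turn from the pose measured when the call began; what a row does not reach only later rows make up. A row lasts 1/12 s, in which the tool goes at most 41.7 mm and 7.16 degrees, less where a joint would pass 70% of its speed; a pose out of reach is approached as far as the arm can. A call with a gripper value outside its range is refused whole. The fingers move at their own pace and stop on an object; the grip force is fixed at half the most. Time passes only in rows, so rows that repeat a pose let the fingers close. It gives the time, the measured TCP pose, the force and the opening at its end, in the units of the state.
- arm.get_obs(): the state, without advancing time (a new reading comes with each control period).
- arm.get_image(name): name is "scene" or "top" or "wrist"; returns (picture, depth): 420x560x3 uint8, red, green, blue; 420x560 float32, mm along the optical axis (not along the pixel's ray), 0 where there is no reading.
- arm.camera_info(name): a dict with "K" (3x3 intrinsics, pixels), "cam_to_world" (4x4, takes a point from camera to world coordinates). Camera axes: x right, y down, z forward; pixel columns grow to the right and rows downward; lengths in mm; the calibration is good to about 2 mm. A picture is of the moment at which its call begins: read the wrist's pose just before it. camera_info takes no time and is no camera call; for the wrist camera it gives the pose at the moment of the call.
- arm.finish_job(): hands the job in, once; it reports no verdict.
The state is a dict: "t": time; "joints": joint angles; "joint_vel": joint speeds; "effort": joint torques, N m; "tcp_pos": TCP position; "tcp_rot": TCP orientation; "ft_force": force on the tool from outside, world axes, zero at the start; "torque": the same for the moment, N m; "finger_gap": finger opening in mm.
Only numpy, scipy, OpenCV 4.12 (cv2) and the standard library are available. Lean on these libraries where they do the work, as an engineer would, in place of code of your own. Each camera call takes 0.05 s, during which the arm holds its last target.

## Working session

There is one attempt and no reset: what is moved stays moved. The work goes in short steps, Python scripts to look and compute and a shell command to move; the robot and the scene stay as the last step left them, time stands still between calls to the robot, and variables do not carry over. Pictures are saved under pics/ and viewed, and the job is handed in when it is done.

```bash
ls; mkdir -p pics; python3 - <<'E'
from cell import arm
import cv2,numpy as np
print(arm.get_obs()); print(arm.tip_reach)
for n in ("scene","top"):
    im,d=arm.get_image(n); cv2.imwrite(f"pics/{n}0.png",im[:,:,::-1]); np.save(f"{n}0_d.npy",d)
    c=arm.camera_info(n); print(n,np.round(c["K"],1).tolist(),np.round(c["cam_to_world"],3).tolist())
E
```

```text
pics
{'t': 0.0, 'joints': array([ 7.27819351e+01,  5.26269067e+00,  7.05819769e+01, -2.49989621e-03,
        1.04268140e+02, -3.24804974e+00]), 'joint_vel': array([ 0.0965805 , -0.04271694,  0.06229811, -0.00817052, -0.03228785,
        0.00332596]), 'effort': array([-1.35601818e-03, -4.58729196e+01, -4.18016911e+01, -2.43505665e-04,
        1.16954162e-02,  1.44349876e-06]), 'tcp_pos': array([144.86521438, 582.29947243, 403.55395538]), 'tcp_rot': array([-1.79996029e+02,  1.12763933e-01,  7.60293750e+01]), 'ft_force': array([ 0.44457196, -0.6815898 ,  0.07927265]), 'torque': array([-0.01716374, -0.05087178,  0.04658656]), 'finger_gap': 85.59624518368754}
173.4
scene [[417.8, 0.0, 286.0], [0.0, 417.8, 206.0], [0.0, 0.0, 1.0]] [[0.71, 0.47, -0.525, 1301.014], [0.704, -0.462, 0.539, -702.579], [0.01, -0.752, -0.659, 958.463], [0.0, 0.0, 0.0, 1.0]]
top [[481.7, 0.0, 278.6], [0.0, 481.7, 216.3], [0.0, 0.0, 1.0]] [[-0.0, -0.998, 0.066, 508.159], [-1.0, -0.001, -0.019, 9.853], [0.019, -0.066, -0.998, 1433.978], [0.0, 0.0, 0.0, 1.0]]
```

View pics/scene0.png

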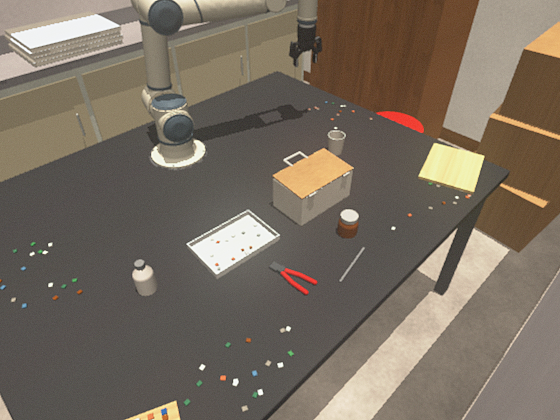

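View pics/top0.png

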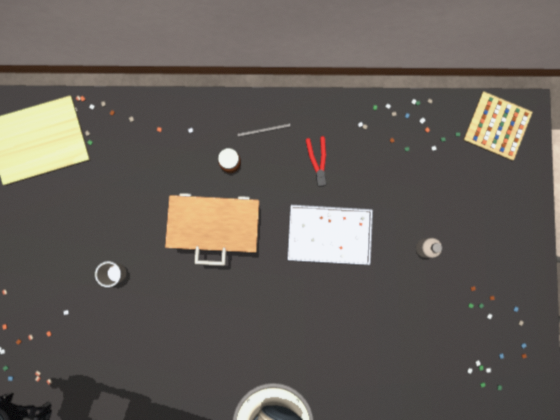

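The top view shows the box lid at about (212,223) px with its handle at (210,262). The tray is at (330,235), the cup at (108,273), the jar at (228,160), the nippers at (318,160) and the glue at (430,248). Next I'll measure these.

```bash
cat > h.py <<'E'
from cell import arm
import cv2,numpy as np
def ray(n,u,v,info=None):
    c=info or arm.camera_info(n); K=c["K"];T=c["cam_to_world"]
    d=T[:3,:3]@np.array([(u-K[0,2])/K[0,0],(v-K[1,2])/K[1,1],1.]); return T[:3,3],d
def onz(n,u,v,z):
    o,d=ray(n,u,v); return o+d*(z-o[2])/d[2]
def dep(n,u,v,Z):
    o,d=ray(n,u,v); return o+d*Z
E
python3 - <<'E'
from h import *
im=cv2.imread("pics/top0.png"); d=np.load("top0_d.npy")
hsv=cv2.cvtColor(im,cv2.COLOR_BGR2HSV)
def big(m,roi):
    mm=np.zeros_like(m); y0,y1,x0,x1=roi; mm[y0:y1,x0:x1]=m[y0:y1,x0:x1]
    cs,_=cv2.findContours(mm,cv2.RETR_EXTERNAL,cv2.CHAIN_APPROX_NONE); return max(cs,key=cv2.contourArea)
lid=big(cv2.inRange(hsv,(5,100,80),(25,255,255)),(180,270,150,280))
r=cv2.minAreaRect(lid);b=cv2.boxPoints(r);print("lid",r)
for p in b: print(p,d[int(p[1]*.9+r[0][1]*.1),int(p[0]*.9+r[0][0]*.1)],onz("top",*p,121).round(1), dep("top",*p,d[int(p[1]*.9+r[0][1]*.1),int(p[0]*.9+r[0][0]*.1)]).round(1))
print("c",onz("top",*r[0],121))
tr=big(cv2.inRange(hsv,(0,0,120),(180,60,255)),(195,275,280,380))
r=cv2.minAreaRect(cv2.convexHull(tr));print("tray",r,onz("top",*r[0],22))
for p in cv2.boxPoints(r): print(onz("top",*p,22).round(1))
for nm,(u,v),z in [("handle",(210,262),118),("cup",(108,274),80),("jar",(228,159),75),("glue",(434,247),110)]: print(nm,onz("top",u,v,z).round())
cv2.imwrite("pics/topz.png",cv2.resize(im[180:280,150:280],None,fx=6,fy=6,interpolation=cv2.INTER_CUBIC))
s=cv2.imread("pics/scene0.png");cv2.imwrite("pics/scz.png",cv2.resize(s[120:230,260:370],None,fx=5,fy=5,interpolation=cv2.INTER_CUBIC))
E
```

```text
lid ((211.85910034179688, 223.67678833007812), (91.55748748779297, 53.18954086303711), 3.012787342071533)
[164.74583 247.82872] 1293.6727 [509.3 293.8 121. ] [509.3 291.4 132.1]
[167.54143 194.71269] 1312.1914 [653.9 288.5 121. ] [653.7 288.  123.2]
[258.97235 199.52486] 1313.0674 [641.1  39.1 121. ] [640.6  39.  126. ]
[256.17676 252.64088] 1293.5083 [496.2  46.3 121. ] [496.3  45.9 135.9]
c [574.87337934 167.12582025 121.        ]
tray ((329.7983093261719, 234.4293212890625), (83.62015533447266, 56.314422607421875), 3.3664605617523193) [ 548.50954158 -166.78931152   22.        ]
[473.6 -39.2  22. ]
[638.4 -49.2  22. ]
[ 624.2 -295.7   22. ]
[ 459.1 -283.8   22. ]
handle [471. 172. 118.]
cup [437. 459.  80.]
jar [761. 128.  75.]
glue [ 511. -444.  110.]
```

View pics/topz.png

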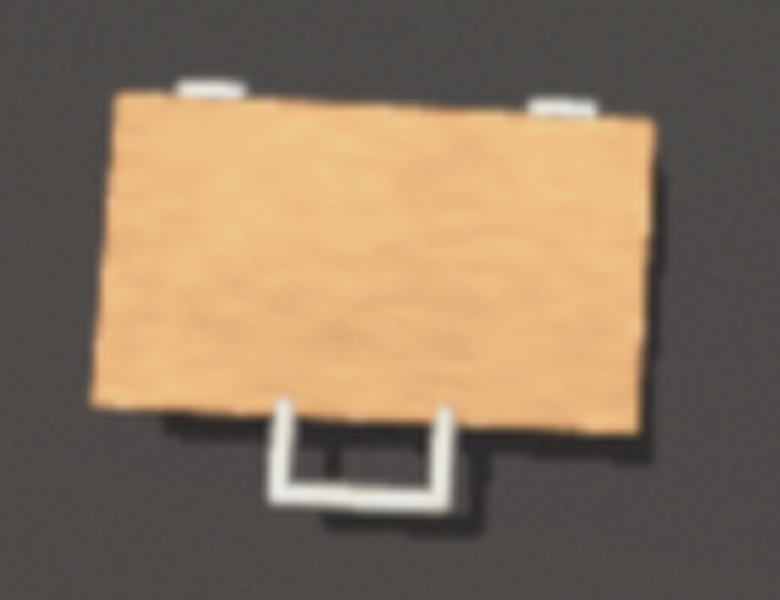

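View pics/scz.png

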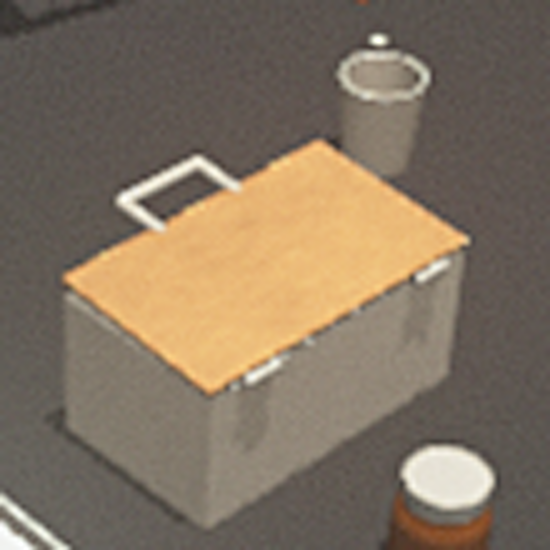

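```bash
python3 - <<'E'
from h import *
o1,d1=ray("top",210,262.7);o2,d2=ray("scene",291.4,155.6)
A=np.array([d1,-d2]).T; s=np.linalg.lstsq(A,o2-o1,rcond=None)[0]
print(o1+s[0]*d1,o2+s[1]*d2)
d=np.load("top0_d.npy");print(d[258:268,205:216].astype(int))
print(dep("top",210,262.7,1294))
# lid plane fit
P=np.array([dep("top",u,v,d[v,u]) for v in range(202,246,3) for u in range(172,252,4)])
c,_,_,_=np.linalg.lstsq(np.c_[P[:,:2],np.ones(len(P))],P[:,2],rcond=None);print(c, "z at handle",c@[470,173,1],"hinge",c@[647,164,1])
E
```

```text
[469.53474964 169.37778747 135.93625211] [471.88086387 171.81893346 136.16645029]
[[1426 1423 1424 1426 1428 1425 1426 1417 1416 1424 1424]
 [1422 1425 1425 1422 1421 1429 1427 1424 1426 1424 1423]
 [1420 1420 1422 1429 1426 1425 1424 1422 1423 1426 1427]
 [1291 1287 1288 1292 1291 1293 1293 1287 1290 1295 1290]
 [1287 1285 1288 1289 1288 1285 1291 1290 1289 1286 1287]
 [1284 1287 1284 1290 1287 1291 1286 1290 1286 1290 1286]
 [1290 1288 1287 1286 1292 1285 1293 1289 1289 1290 1292]
 [1418 1421 1421 1425 1418 1425 1423 1428 1418 1422 1418]
 [1420 1419 1421 1421 1426 1419 1422 1422 1422 1420 1423]
 [1415 1420 1425 1422 1421    0 1421 1419 1420 1419 1427]]
[469.39876537 169.93943097 131.36619388]
[-2.94697730e-01 -1.69569899e-01  3.30557967e+02] z at handle 162.71444182829023 hinge 112.07907276648606
```

```bash
python3 -m creep '[[0,0,-7,2.8,-3.6,0,0.3],[0,0,-14,5.6,-7.1,0,0.6],[0,0,-21,8.4,-10.7,0,0.67],[0,0,-28,11.2,-14.2,0,0.67],[0,0,-35,14,-17.8,0,0.67]]'; python3 -m creep '[[0,0,-7,2.8,-3.5,0,0.67],[0,0,-14,5.6,-7,0,0.67],[0,0,-21,8.4,-10.5,-1,0.67],[0,0,-28,11.2,-14,-2,0.67],[0,0,-35,14,-17.5,-3,0.67]]'
```

```text
t: 0.52
tcp_pos: [274.3, 417.0, 403.0]
tcp_rot: [180.0, 0.1, 40.7]
ft_force: [0.6, 0.2, 0.3]
finger_gap: 28.3
t: 0.93
tcp_pos: [402.5, 255.8, 377.1]
tcp_rot: [-180.0, 0.1, 5.4]
ft_force: [0.4, 0.3, -0.6]
finger_gap: 27.8
```

```bash
python3 -m creep '[[0,0,-4,2.8,-3.5,-1,0.67],[0,0,-8.4,5.6,-7,-2,0.67],[0,0,-8.4,6.8,-8.5,-2.5,0.67],[0,0,-8.4,6.8,-8.5,-2.5,0.67]]'; python3 - <<'E'
from h import *
o=arm.get_obs();print(o["tcp_pos"],o["tcp_rot"])
c=arm.camera_info("wrist");im,d=arm.get_image("wrist");cv2.imwrite("pics/w1.png",im[:,:,::-1]);np.save("w1_d.npy",d)
K=c["K"];T=np.linalg.inv(c["cam_to_world"])
for p in ([471,171,136],[647,163,115]):
    q=K@(T@np.array(p+[1.]))[:3];print(q[:2]/q[2])
E
```

```text
t: 1.27
tcp_pos: [472.7, 166.8, 349.2]
tcp_rot: [179.8, 0.3, -3.4]
ft_force: [-0.8, 0.1, 0.6]
finger_gap: 27.8
[472.65757676 166.75604749 349.22793433] [179.80767083   0.28762051  -3.36308704]
[278.44214595 229.3505971 ]
[577.1240158  214.35373878]
```

View pics/w1.png

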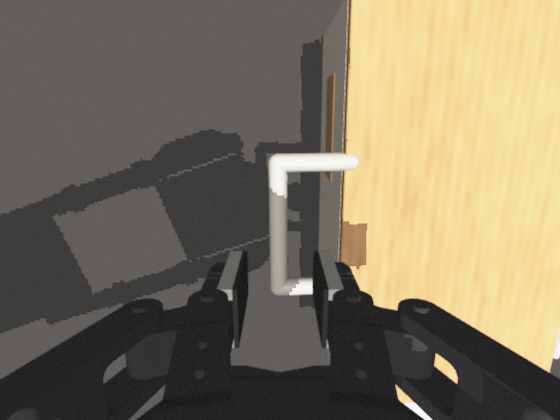

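The wrist view shows the handle bar at u≈279, v 160–290, midway between the fingers (pads at u≈240 and 325) and parallel to them. It matches my estimate, so I'll descend and pinch.

```bash
python3 -m creep '[[0,0,0,-0.2,0.5,-2,0.67],[0,0,0,-0.2,0.5,-4,0.67],[0,0,0,-0.2,0.5,-5.7,0.67],[0,0,0,-0.2,0.5,-5.7,0.67]]';  python3 -m creep '[[0,0,0,0,0,0,1],[0,0,0,0,0,0,1],[0,0,0,0,0,0,1],[0,0,0,0,0,0,1],[0,0,0,0,0,0,1]]'
```

```text
t: 1.65
tcp_pos: [468.2, 174.4, 289.2]
tcp_rot: [179.8, 0.7, -3.2]
ft_force: [-0.7, -0.6, -0.3]
finger_gap: 28.1
t: 2.07
tcp_pos: [470.6, 174.6, 292.2]
tcp_rot: [179.9, -0.1, -3.2]
ft_force: [18.3, 0.4, -3.6]
finger_gap: 7.8
```

```bash
python3 - <<'E'
from h import *
o=arm.get_obs();print(o["tcp_pos"],o["ft_force"],o["torque"],o["finger_gap"])
im,d=arm.get_image("wrist");cv2.imwrite("pics/w2.png",im[:,:,::-1])
o=arm.get_obs();print(o["tcp_pos"],o["ft_force"],o["torque"],o["finger_gap"])
E
```

```text
[470.59661664 174.58183519 292.19437563] [18.25822771  0.42287046 -3.60637723] [-0.16474538 -2.69284202  0.12173011] 7.784178183722056
[470.60723055 174.58002909 292.1503854 ] [17.98377714 -1.05180248 -4.16505225] [-0.09802814 -2.67857432  0.04486508] 7.37511376218444
```

View pics/w2.png

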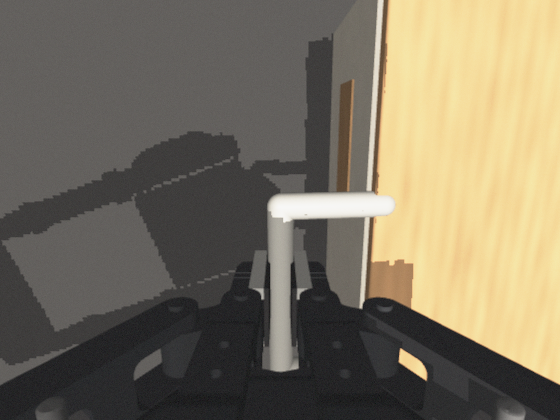

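The bar is pinched between the pads at u≈280, v 260–360. I'll start swinging it along the arc.

```bash
python3 -m creep '[[0,0,0,0.4,0,1.6,1],[0,0,0,0.9,-0.1,3.3,1],[0,0,0,1.5,-0.1,5,1],[0,0,0,2.3,-0.1,6.6,1],[0,0,0,3.1,-0.2,8,1]]'
```

```text
t: 2.53
tcp_pos: [500.2, 173.2, 374.4]
tcp_rot: [179.9, 0.2, -3.1]
ft_force: [-8.6, -0.0, 2.0]
finger_gap: 7.2
```

```bash
python3 -m creep '[[0,0,0,1.8,-0.1,1.8,1],[0,0,0,3.8,-0.2,3.6,1],[0,0,0,6,-0.3,5,1],[0,0,0,8.5,-0.5,6.2,1],[0,0,0,11,-0.6,6.9,1]]'
```

```text
t: 2.95
tcp_pos: [608.8, 167.4, 451.3]
tcp_rot: [180.0, -0.2, -3.0]
ft_force: [-6.3, -1.4, 11.0]
finger_gap: 7.4
```

```bash
python3 -m creep '[[0,0,0,1.5,-0.1,-0.2,1],[0,0,0,2.9,-0.2,-0.3,1],[0,0,0,4.1,-0.2,-0.4,1],[0,0,0,4.1,-0.2,-0.4,1]]'; python3 - <<'E'
from h import *
for n in ("scene","wrist"):
    im,d=arm.get_image(n); cv2.imwrite(f"pics/{n}3.png",im[:,:,::-1])
E
```

```text
t: 3.28
tcp_pos: [650.2, 165.1, 453.8]
tcp_rot: [-179.9, -0.8, -3.1]
ft_force: [0.7, -3.0, 12.3]
finger_gap: 7.3
```

View pics/scene3.png

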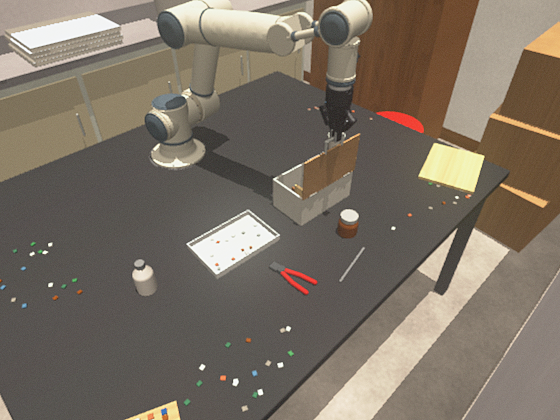

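View pics/wrist3.png

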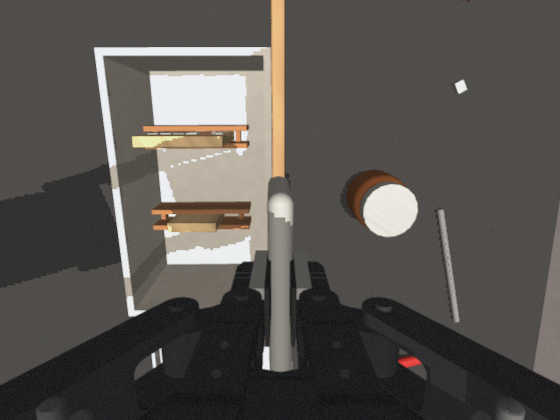

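The lid is upright: seen from above it is a thin strip at u≈279 in the wrist view. The wide board stands in the +y slot (wrist px 133–222, 141) and the offcut in the −y slot (≈193,226). I'll release the handle, rise, and back off while turning 90°.

```bash
python3 -m creep '[[0,0,0,0,0,0,0.4],[0,0,0,0,0,0,0.4],[0,0,0,0,0,0,0.4],[0,0,0,0,0,0,0.4],[0,0,0,0,0,1,0.4]]'; python3 -m creep '[[0,0,0,0,0,2,0.4],[0,0,0,0,0,4,0.4],[0,0,0,-2,1,5,0.4],[0,0,0,-5,2,5,0.4],[0,0,7,-8,4,5,0.4]]'
```

```text
t: 3.8
tcp_pos: [649.6, 165.7, 460.8]
tcp_rot: [180.0, -0.5, -3.0]
ft_force: [-1.5, -0.8, -1.1]
finger_gap: 51.0
t: 4.22
tcp_pos: [569.3, 204.9, 510.4]
tcp_rot: [180.0, -0.4, 3.8]
ft_force: [0.7, 1.3, 0.3]
finger_gap: 51.3
```

```bash
python3 -m creep '[[0,0,7,-1,0.2,0,0.4],[0,0,14,-1.5,0.4,0,0.4],[0,0,21,-1.5,0.6,0,0.4],[0,0,28,-1.5,0.8,0,0.4],[0,0,35,-1.5,1,0,0.4]]'; python3 -m creep '[[0,0,7,0,0,0,0.4],[0,0,14,0,0,0,0.4],[0,0,21,0,0,0,0.4],[0,0,28,0,0,0,0.4],[0,0,35,0,0,0,0.4]]'
```

```text
t: 4.63
tcp_pos: [554.0, 215.4, 510.0]
tcp_rot: [180.0, -0.4, 39.2]
ft_force: [-0.0, 0.3, -1.0]
finger_gap: 51.3
t: 5.05
tcp_pos: [554.0, 215.7, 509.2]
tcp_rot: [-179.9, -0.3, 74.6]
ft_force: [-0.8, 0.8, 0.5]
finger_gap: 51.0
```

```bash
python3 -m creep '[[0.1,0.3,7,0.3,0,-3,0.4],[0.1,0.3,12.4,0.8,-0.1,-6,0.4],[0.1,0.3,12.4,0.8,-0.1,-9,0.4],[0.1,0.3,12.4,0.8,-0.1,-10,0.4],[0.1,0.3,12.4,0.8,-0.1,-10,0.4]]'; python3 - <<'E'
from h import *
o=arm.get_obs();print(o["tcp_pos"],o["tcp_rot"])
c=arm.camera_info("wrist");im,d=arm.get_image("wrist");cv2.imwrite("pics/w4.png",im[:,:,::-1]);np.save("w4_d.npy",d)
import pickle;pickle.dump(c,open("w4.pkl","wb"))
im,d=arm.get_image("top");cv2.imwrite("pics/t4.png",im[:,:,::-1])
K=c["K"];T=np.linalg.inv(c["cam_to_world"])
for p in ([564.6,214.3,101],[524.6,216.3,101],[604.6,212.3,101]):
    q=K@(T@np.array(p+[1.]))[:3];print(q[:2]/q[2])
E
```

```text
t: 5.47
tcp_pos: [561.8, 214.8, 404.8]
tcp_rot: [-179.2, -0.2, 86.9]
ft_force: [0.1, -0.9, -1.2]
finger_gap: 51.2
[561.7592741  214.80894425 404.77851718] [-179.18898287   -0.23530981   86.92593916]
[278.78233721 207.94929768]
[278.49443826 157.13500503]
[279.05055219 255.28936303]
```

View pics/w4.png

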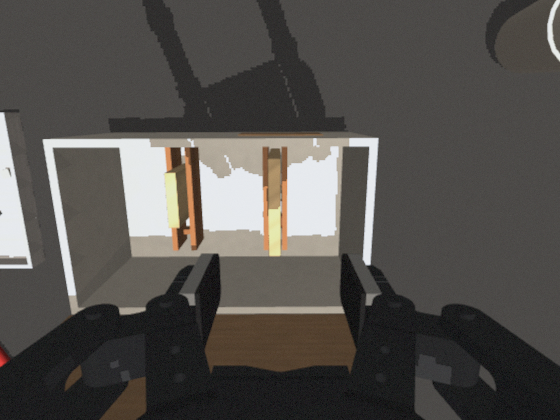

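The board top is at u 269–280, v 150–256, about 4 px (3 mm) toward −y from my prediction. The offcut is at (173,200). I'll adjust and descend.

```bash
python3 -m creep '[[0,-0.8,0,0.1,-0.3,-2.5,0.4],[0,-0.8,0,0.3,-0.35,-5,0.4],[0,-0.8,0,0.3,-0.35,-7.5,0.4],[0,-0.8,0,0.3,-0.35,-9,0.4],[0,-0.8,0,0.3,-0.35,-9,0.4]]'; python3 - <<'E'
from h import *
o=arm.get_obs();print(o["tcp_pos"],o["tcp_rot"])
c=arm.camera_info("wrist");im,d=arm.get_image("wrist");cv2.imwrite("pics/w5.png",im[:,:,::-1])
K=c["K"];T=np.linalg.inv(c["cam_to_world"])
for p in ([564.6,211.2,101],[524.6,213.3,101],[604.6,209.3,101]):
    q=K@(T@np.array(p+[1.]))[:3];print(q[:2]/q[2])
E
```

```text
t: 5.98
tcp_pos: [564.7, 211.3, 318.8]
tcp_rot: [179.7, -0.4, 86.9]
ft_force: [-0.2, 0.3, -0.6]
finger_gap: 51.0
[564.67045586 211.31562928 318.75711981] [179.71640916  -0.38956216  86.92531715]
[278.15670758 233.96893325]
[277.89068841 161.65350799]
[278.73758569 298.80290682]
```

View pics/w5.png

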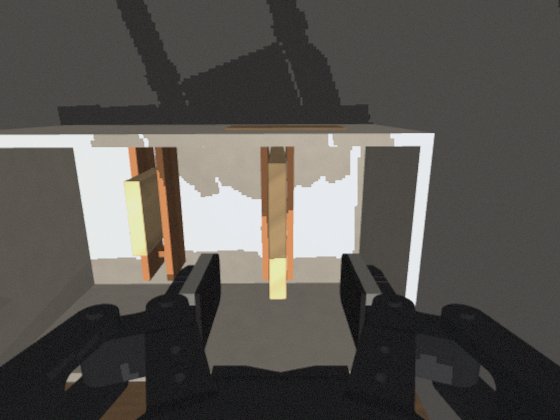

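The board is at u≈278, v 162–299, exactly as predicted and midway between the fingers. I'll go down and grip it.

```bash
python3 -m creep '[[0,0,0,0,0,-2,0.4],[0,0,0,0,0,-4,0.4],[0,0,0,0,0,-6,0.4],[0,0,0,0,0,-7.4,0.4],[0,0,0,0,0,-7.4,0.4]]';python3 -m creep '[[0,0,0,0,0,0,0.7],[0,0,0,0,0,0,0.9],[0,0,0,0,0,0,1],[0,0,0,0,0,0,1],[0,0,0,0,0,0,1]]';python3 -m creep '[[0,0,0,0,0,0,1],[0,0,0,0,0,0,1],[0,0,0,0,0,0,1]]'
```

```text
t: 6.45
tcp_pos: [564.8, 211.4, 246.0]
tcp_rot: [179.7, -0.4, 86.9]
ft_force: [-0.2, 0.7, -1.0]
finger_gap: 50.9
t: 6.87
tcp_pos: [565.3, 211.4, 248.2]
tcp_rot: [179.5, -0.4, 86.9]
ft_force: [0.9, -1.2, 5.8]
finger_gap: 8.9
t: 7.12
tcp_pos: [565.3, 211.4, 248.3]
tcp_rot: [179.5, -0.5, 86.9]
ft_force: [0.4, -0.1, 1.7]
finger_gap: 9.1
```

```bash
python3 -m creep '[[0,0,0,0,0,1,1],[0,0,0,0,0,2,1],[0,0,0,0,0,3.5,1],[0,0,0,0,0,5,1],[0,0,0,0,0,6.5,1]]';python3 -m creep '[[0,0,0,0,0,2,1],[0,0,0,0,0,4,1],[0,0,0,0,0,6,1],[0,0,0,0,0,8,1],[0,0,0,0,0,9,1]]';python3 -m creep '[[0,0,0,0,0,0,1],[0,0,0,0,0,0,1],[0,0,0,0,0,0,1],[0,0,0,0,0,0,1]]'; python3 - <<'E'
from h import *
for n in ("scene","wrist"):
    im,d=arm.get_image(n); cv2.imwrite(f"pics/{n}6.png",im[:,:,::-1])
E
```

```text
t: 7.53
tcp_pos: [565.2, 211.4, 314.9]
tcp_rot: [179.4, -0.5, 86.9]
ft_force: [-0.7, 0.3, -0.6]
finger_gap: 9.1
t: 7.95
tcp_pos: [565.0, 211.5, 409.2]
tcp_rot: [179.2, -0.6, 86.9]
ft_force: [1.0, 0.5, -0.8]
finger_gap: 8.9
t: 8.28
tcp_pos: [565.0, 211.5, 407.4]
tcp_rot: [179.3, -0.5, 86.9]
ft_force: [0.5, 0.0, -0.8]
finger_gap: 8.8
```

View pics/scene6.png

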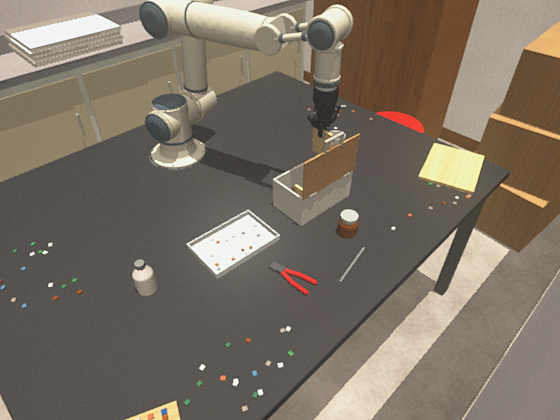

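View pics/wrist6.png

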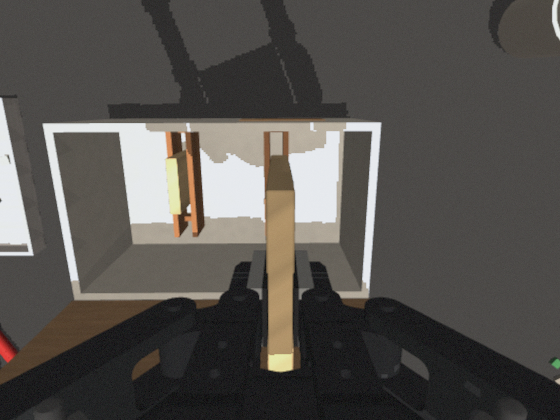

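The board is out of the box and held (gap 9 mm), with its lower edge near 165 mm. The offcut is still in its slot at (175,185). I'll carry the board to the tray, turning it −90°.

```bash
python3 -m creep '[[0,0,-4,-0.5,-2,0,1],[0,0,-10,-1,-4.5,0,1],[0,0,-16,-1.2,-7,0,1],[0,0,-22,-1.4,-9.5,0,1],[0,0,-28,-1.5,-12,0,1]]';python3 -m creep '[[0,0,-6,0,-2.5,0,1],[0,0,-12,0,-5,0,1],[0,0,-18,0,-7.5,0,1],[0,0,-24,0,-10,0,1],[0,0,-30,0,-12.5,0,1]]'
```

```text
t: 8.8
tcp_pos: [549.6, 90.5, 406.7]
tcp_rot: [179.4, -0.5, 58.7]
ft_force: [0.8, 0.5, -1.3]
finger_gap: 8.7
t: 9.22
tcp_pos: [549.4, -35.7, 405.8]
tcp_rot: [179.4, -0.4, 28.4]
ft_force: [-0.2, -0.4, -2.0]
finger_gap: 8.8
```

```bash
python3 -m creep '[[0,0,-6,0,-2.5,0,1],[0,0,-12,0,-5,0,1],[0,0,-18,-0.1,-7.5,0,1],[0,0,-24,-0.1,-10,0,1],[0,0,-28,-0.1,-12,0,1]]';python3 -m creep '[[0,0,-3,0,-1,0,1],[0,0,-3.8,0,-1.2,0,1],[0,0,-3.8,0,-1.2,0,1],[0,0,-3.8,0,-1.2,0,1],[0,0,-3.8,0,-1.2,0,1]]'; python3 - <<'E'
from h import *
for n in ("scene","top","wrist"):
    im,d=arm.get_image(n); cv2.imwrite(f"pics/{n}7.png",im[:,:,::-1]);np.save(n+"7_d.npy",d)
a=cv2.imread("pics/scene7.png");b=cv2.imread("pics/top7.png")
cv2.imwrite("pics/cmp7.png",np.hstack([cv2.resize(a[90:290,150:370],(440,400)),cv2.resize(b[160:320,240:400],(360,400))[:, :360]]))
E
```

```text
t: 9.63
tcp_pos: [548.1, -157.4, 404.8]
tcp_rot: [179.4, -0.3, 0.0]
ft_force: [-0.6, -0.4, -1.4]
finger_gap: 8.7
t: 10.05
tcp_pos: [548.2, -168.5, 404.7]
tcp_rot: [179.5, -0.3, -3.6]
ft_force: [0.5, 0.3, -0.8]
finger_gap: 8.9
```

View pics/cmp7.png

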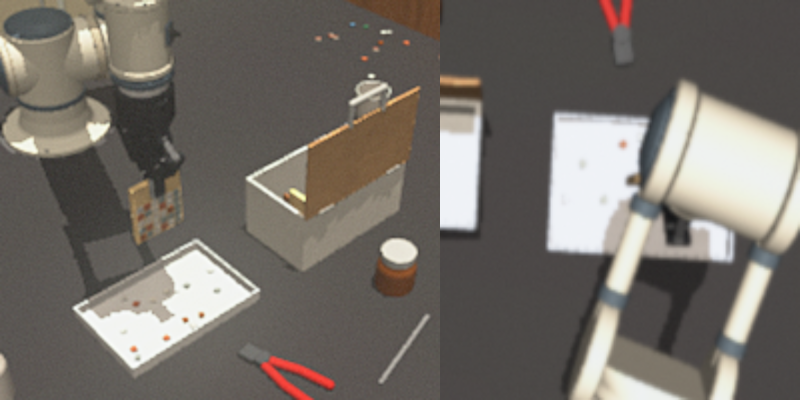

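View pics/wrist7.png

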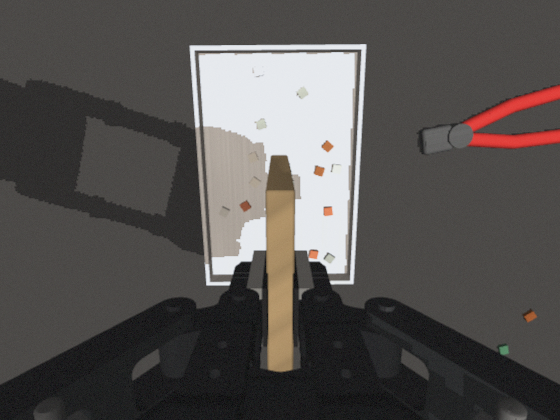

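```bash
python3 -m creep '[[0,0,0,0,0,0,1],[0,0,0,0,0,0,1],[0,0,0,0,0,0,1],[0,0,0,0,0,0,1],[0,0,0,0,0,0,1]]'; python3 - <<'E'
from h import *
P=np.array([onz("wrist",u,v,22)[:2] for u,v in ((192,46),(363,46),(354,284),(208,284))]);print(P.round(),P.mean(0))
print("board top ends",onz("wrist",279,190,249.).round(),onz("wrist",281,370,249.).round())
# board mask in scene image: side-edge tilt
im,d=arm.get_image("scene");cv2.imwrite("pics/s8.png",im[:,:,::-1])
cv2.imwrite("pics/s8z.png",cv2.resize(im[150:230,190:270,::-1],None,fx=7,fy=7))
c=arm.camera_info("scene");K=c["K"];T=np.linalg.inv(c["cam_to_world"])
t=arm.get_obs()["tcp_pos"]; zt=t[2]-248.3+101
for z in (zt,zt-95):
  for s in (-40,40):
    q=K@(T@np.array([t[0]+s*.06,t[1]+s,z,1.]))[:3];print(z,s,(q[:2]/q[2]-[190,150])*7)
o=arm.get_obs();print(o["tcp_pos"],o["finger_gap"],o["joint_vel"].round(2))
E
```

```text
t: 10.62
tcp_pos: [548.2, -168.6, 404.9]
tcp_rot: [179.5, -0.4, -3.7]
ft_force: [0.0, 0.1, -0.9]
finger_gap: 8.8
[[ 479.  -44.]
 [ 634.  -54.]
 [ 623. -293.]
 [ 465. -282.]] [ 550.18489448 -168.37240492]
board top ends [ 551. -131.  249.] [ 547. -208.  249.]
257.62181454992424 -40 [163.56193197 247.5077341 ]
257.62181454992424 40 [331.29023763 165.37540451]
162.62181454992424 -40 [187.94664313 431.25234743]
162.62181454992424 40 [346.31760017 347.2306568 ]
[ 548.21802974 -168.59338116  404.92181455] 9.204097833026527 [-0.02  0.13 -0.05 -0.06 -0.04 -0.04]
```

View pics/s8z.png

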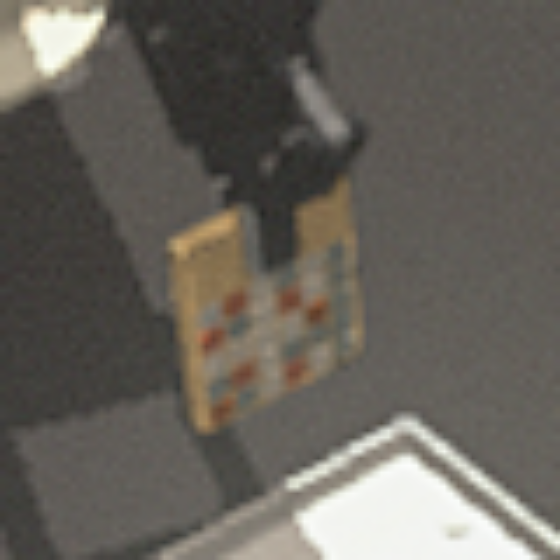

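The predicted board corners for an upright board match the picture: (164,248), (331,165), (188,431) and (346,347) predicted, against roughly (170,240), (350,180), (200,430) and (360,355) seen. Two independent measurements of the tray's middle agree within 2 mm. I'll hand in.

```bash
python3 -c "
from cell import arm
print(arm.finish_job())"
```

```text
the job is handed in; nothing more can be done
None
```

The mosaic board is held upright above the middle of the tray, and I handed the job in at about 10.7 s with it still in the fingers. No verdict was reported.

**What I did:** I pinched the lid's handle and swung the lid to about upright. I then gripped the mosaic board in the +y slot by its top edge, drew it straight up, carried it over the tray and turned it 90°.

**Last checks:**
- **Position:** the tool, and so the grasp point, was about 2 mm from the tray's middle. The overhead and wrist views of that middle agreed within 2 mm.
- **Height:** the lower edge is at about 162 mm and the centre at about 210 mm, worked out from the arm's position rather than measured directly.
- **Attitude:** the board's corners in the scene picture matched an upright, aligned board to within about 3 pixels. It lies along the tray's long sides to within about 1°.
- **Grip and motion:** the fingers stood about 9 mm apart on the board, and the arm was at rest.
- **Bystanders and offcut:** the offcut was still in its slot after the lift, and the jar and nippers looked undisturbed in the last pictures. I did not re-measure the positions of the glue bottle, jar, cup and nippers at the end.

**Two readings disagreed with expectation:**
- **Finger opening:** it read 7–9 mm on parts that are nominally 10 mm thick.
- **Handle height:** near upright the handle seemed a few millimetres higher than calculated. This may be calibration error or a small slip in the pinch, and the lid still opened fully.

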